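# Put the red sauce bottle back in its well and snap its cap on

### The job

The red sauce is done with for now: stand the open red squeeze bottle upright in the red-banded well of the bottle rack, setting it down without dropping it, and let go of it. Then push the red cap straight down over its nozzle until it clicks, and keep pressing after the click until the cap sits fully home on the collar. Finish while still holding the cap pressed firmly down; do not tip the open bottle over, and leave everything else where it is.

Things in the scene. Friction and masses are not known exactly. Their poses are not given: they have to be found in the camera images.
- bottle_red: The open red squeeze bottle, 50 mm in diameter, straight from its bottom to the flat top of its ribbed collar (at 110 to 130 mm); above that a white neck 17 mm wide, 12 mm high, and a nozzle cone, tip at 158 mm. Origin: centre of the underside, z up. 0.2 to 0.4 kg. Stands upright on the table at the start.
- red_collar_top (a point): Centre of the flat top of the red bottle's collar, 130 mm above the bottle's origin: the seat of the cap. Four sprung, rounded white snap nubs stand 4 mm out of the neck around it, 6 mm above this point, and give way inwards when the cap is pushed over them.
- cap_red: Red snap cap: round hood 31 mm in diameter, 36 mm tall, closed on top, with an inner lip 21 mm wide and 2.5 mm thick at its open mouth. 16 g. Origin: centre of the mouth (underside), z up to the closed top. Stands mouth down on the table at the start, the way up it goes on; any turn about its axis fits.
- red_cap_top (a point): Centre of the cap's flat top, 36 mm above its origin. Pushed on, the cap meets the nubs 9 mm above home; about 6 to 12 N takes it over them, the force drops to almost nothing 6 to 3 mm above home, and home is its underside on the collar top (this point 36 mm above the collar top). Pressed firmly there means clearly over 5 N.
- well_red: The red bottle's own place: steel bottle well, a round open sleeve 60 mm high, 60 mm wide inside, 66 mm outside (75 mm over the red band round its rim), with a red pad on its floor. Origin: centre of the underside, z up; the inner floor is 4 mm above it. Fixed.
- rack: Low steel tray, 110 mm (x) by 330 mm (y) and 22 mm high, with a 60 mm high wire loop at either end of y, that carries the three wells 100 mm apart along its y axis; the order of the colours varies. Origin: centre of the underside. Fixed during the job.
- well_yellow: Empty steel bottle well, a round open sleeve 60 mm high, 60 mm wide inside, 66 mm outside (75 mm over the yellow band round its rim), with a yellow pad on its floor. Origin: centre of the underside, z up; the inner floor is 4 mm above it. Fixed; not to be used.
- well_green: A steel bottle well, a round open sleeve 60 mm high, 60 mm wide inside, 66 mm outside (75 mm over the green band round its rim), with a green pad on its floor. Origin: centre of the underside, z up; the inner floor is 4 mm above it. Fixed; the green bottle stands in it.
- bottle_yellow: The open yellow squeeze bottle, 50 mm in diameter, straight from its bottom to the flat top of its ribbed collar (at 110 to 130 mm); above that a white neck 17 mm wide, 12 mm high, and a nozzle cone, tip at 158 mm. Origin: centre of the underside, z up. Still in use: leave it.
- cap_yellow: Yellow snap cap of the same shape and size as the red one, mouth down on the table; leave it.
- bottle_green: Green bottle of the same shape in its own well, with its green cap on, 166 mm tall over the cap; leave it.
- shaker: Steel salt shaker with a side handle, 66 mm in diameter, 95 mm high; origin at the centre of the underside; leave it.
- bowl: Small steel bowl, 100 mm across, 40 mm high; origin at the centre of the underside; leave it.
- tongs: Steel serving tongs with black grips lying flat, about 240 mm long (along their x) and 65 mm wide, 11 mm high; leave them.
- tub: White seasoning tub with a blue lid, 93 mm across, 97 mm high; origin at the centre of the underside; leave it.
- cups: Stack of paper portion cups, 70 mm across, about 108 mm high; origin at the centre of the underside; leave it.

How it is judged (in metres and radians):
On the way, in this order (a step that is already met when the one before it is completed fails the run):
1. the red bottle stands upright on the floor of the red-banded well, let go (horizontal distance between bottle_red and well_red below 0.008 m and z of bottle_red in the frame of well_red below 0.01 m and angle between bottle_red's own z axis and vertical below 0.1 rad and contact force between the fingers and bottle_red below 0.1 N), for 0.3 s.
2. the red cap has snapped over the nubs and sits home on the collar of the red bottle, in its well (horizontal distance between bottle_red and well_red below 0.008 m and z of bottle_red in the frame of well_red below 0.01 m and angle between bottle_red's own z axis and vertical below 0.1 rad and z of cap_red in the frame of bottle_red between 0.126 and 0.1322 m and x of cap_red in the frame of bottle_red between -0.005 and 0.005 m and y of cap_red in the frame of bottle_red between -0.005 and 0.005 m and angle between the z axis of cap_red and the z axis of bottle_red, either way round below 0.12 rad), for 0.1 s.
At the end, for the whole second after the job is handed in: Red bottle upright on the floor of the red-banded well (within 8 mm, 0.1 rad); red cap home on its collar (underside within 2 mm of the collar top, within 5 mm of the axis, aligned within 0.12 rad) and still pressed onto the collar by the robot with more than 5 N through the last second (all of step 2 and contact force between red_collar and cap_red above 5 N); the arm keeps its last pose, push and grip.
It fails at once if one of the other bottles, caps or counter things was disturbed (moved more than 30 mm) (distance of any of bottle_yellow, cap_yellow, bottle_green, shaker, bowl, tongs, tub, cups from where it was at the start of the episode above 0.03 m).
It fails at once if the open red bottle was tipped over (angle between bottle_red's own z axis and vertical above 0.7 rad).
It fails at once if the red bottle was dropped (contact force between anything else and bottle_red below 0.05 N and linear speed of bottle_red above 0.5 m/s).
It also fails if it takes over 59 s, if anything falls off the work surface, if the arm or the gripper's body presses on something with over 40 N, if the wrist force passes 120 N, or if a joint passes its speed limit or range.

### The arm

A 6-joint arm with a two-finger parallel gripper is mounted at the origin on the work surface. World frame = base frame: x ahead of the robot, y to its left, z up, the work surface at z = 0. Lengths are in m, angles in degrees, forces in N, time in s.
With the tool pointing down it reaches from about 0.3 to 0.75 m from the base axis. Payload 8.5 kg.
Tool frame: the origin (TCP) lies at the very end of the fingers, on their centre line; the grasp point (between the pads) lies 19 mm behind it (env.pinch_z is the distance from the TCP to the grasp point, in m); z points along the fingers, y is the line along which they close (so a half turn about z gives the same grasp; the last joint's range is limited). The gripper opens to 85 mm and grips with 20 to 120 N. Pads are 22 mm wide; open, the fingers measure 114 mm over their backs; the gripper's body (76 mm by 85 mm) begins 54 mm behind the grasp point. The pads swing forward as they close: fully open they stand 13 mm farther back than shut.
Start: joints at [59.169, 21.807, 74.336, -0, 83.858, -12.336], TCP at [0.174, 0.522, 0.231] pointing down, gripper open.
Joint ranges: [-178.18, 178.18], [-50.72, 133.34], [12.68, 142.11], [-81.47, 261.47], [9.98, 163.14], [-165.26, 165.26]. Speed limits (degrees/s): [136.94, 136.94, 180, 180, 180, 180].

### API

Orientations are given as a 3x3 rotation matrix whose columns are the frame's x, y, z axes.
In Python, from rig import env, viewer gives the robot as it stands.
- The arm moves only by the tool drive_tool, never from a script. Its argument "series" is a list of rows, each a list of 3 entries, a list of its own where there are three numbers: the shift along the tool's x, y, z in m, then the turn about the tool's z in degrees, then the finger opening in m, from 0 to 0.0854. A call has 1 to 20 rows; each row is the pose to reach, as a shift and turn from the pose commanded when the call began, along the tool's axes at that moment; what a row does not reach only later rows make up. A row lasts 1/10 s, in which the tool goes at most 50 mm and 8.59 degrees, less where a joint would pass 70% of its speed; a pose out of reach is approached as far as the arm can. A call with a gripper value outside its range is refused whole. The fingers move at their own pace and stop on an object; "newtons" is the grip in N (left out, the last holds). Time passes only in rows, so rows that repeat a pose let the fingers close. It gives the time, the measured TCP pose, the force, the opening and the grip force at its end, in the units of the state.
- env.observe(): the state, without advancing time (a new reading comes with each control period).
- viewer.get_image(name): name is "scene" or "top" or "wrist"; returns a dict with "img" (384x512x3 uint8, red, green, blue), "depth" (384x512 float32, m along the optical axis (not along the pixel's ray), 0 where there is no reading), "camera_matrix" (3x3 intrinsics, pixels), "rvec" (rotation vector, rad) and "tvec" (3), from world to camera coordinates, as OpenCV has them. Camera axes: x right, y down, z forward; pixel columns grow to the right and rows downward; lengths in m; the calibration is good to about 2 mm. The wrist camera is an equidistant fisheye: a pixel r from the principal point sees the ray r / f radians off the axis. A picture is of the moment at which its call begins.
- env.close_job(): hands the job in; it is judged then, once.
The state is a dict: "time_s": time; "q": joint angles; "qvel": joint speeds; "joint_efforts": joint torques, N m; "position": TCP position; "tool_rot": TCP orientation; "ft_force": force on the tool from outside, world axes, zero at the start; "wrist_torque": the same for the moment, N m; "grip_width": finger opening in m; "gripper_force": force on a finger pad.
Only numpy, scipy, OpenCV 4.12 (cv2) and the standard library are available. Lean on these libraries where they do the work, as an engineer would, in place of code of your own. Each camera call takes 0.05 s, during which the arm holds its last target. There are 200 camera calls.

## Working session

There is one attempt and no reset: what is moved stays moved. The work goes in short steps, Python scripts to look and compute and a tool call to move; the robot and the scene stay as the last step left them, time stands still between calls to the robot, and variables do not carry over. Pictures are saved under pics/ and viewed, at most 10 in all, crops included, and the job is handed in when it is done.

Besides the shell and the picture viewer there is one more tool, called after ">>>" by a JSON object that holds its "fn" and its "kwargs", one argument or row to a line. drive_tool: Moves the arm, as the interface text tells. Its arguments: {"type":"object","properties":{"series":{"type":"array"},"newtons":{"type":"number"}},"required":["series"]}

```bash
ls; mkdir -p pics; cat > h.py <<'E'
import numpy as np, cv2
from rig import env, viewer
def get(n,save=None):
    d=viewer.get_image(n)
    if save: cv2.imwrite('pics/'+save,d['img'][:,:,::-1])
    return d
def cloud(d):  # pinhole cameras only
    K=d['camera_matrix'];R=cv2.Rodrigues(np.array(d['rvec']))[0];t=np.array(d['tvec']).ravel()
    v,u=np.mgrid[:384,:512];z=d['depth']
    P=np.stack([(u-K[0,2])/K[0,0]*z,(v-K[1,2])/K[1,1]*z,z],-1)
    return (P-t)@R
E
python3 - <<'E'
from h import *
a=get('top','top.png');b=get('scene','scene.png')
cv2.imwrite('pics/both.png',cv2.resize(np.hstack([a['img'],b['img']])[:,:,::-1],(800,300)))
for d in(a,b):
    R=cv2.Rodrigues(np.array(d['rvec']))[0];print(-R.T@np.array(d['tvec']).ravel(),R[2])
P=cloud(a);hsv=cv2.cvtColor(a['img'],cv2.COLOR_RGB2HSV)
H,S,V=cv2.split(hsv)
for n,m in dict(red=((H<8)|(H>172))&(S>130)&(V>60),yel=(H>20)&(H<34)&(S>130)&(V>60),grn=(H>40)&(H<85)&(S>90)&(V>40)).items():
    c,l,s,ce=cv2.connectedComponentsWithStats(m.astype(np.uint8))
    for i in range(1,c):
        if s[i,4]>30:
            q=P[(l==i)&(a['depth']>0)];print(n,s[i],ce[i].round(),q.min(0).round(3),q.max(0).round(3),np.median(q,0).round(3))
print(env.observe())
E
```

```text
pics
[ 0.29460378 -0.00460696  1.57771867] [ 0.14179987  0.00729071 -0.9898685 ]
[ 1.3972499  -0.57124704  0.81774532] [-0.69783787  0.45923078 -0.54966299]
red [279 175   8   8  50] [282. 179.] [ 0.582 -0.107  0.028] [ 0.607 -0.082  0.045] [ 0.594 -0.093  0.036]
red [169 204  23  22 172] [180. 215.] [ 0.432  0.224 -0.001] [0.514 0.301 0.075] [0.468 0.258 0.064]
red [341 210  21  15 171] [351. 217.] [ 0.425 -0.342  0.032] [ 0.47  -0.292  0.139] [ 0.446 -0.308  0.13 ]
yel [341 159  20  20 198] [350. 168.] [ 0.593 -0.347  0.021] [ 0.642 -0.3    0.138] [ 0.61  -0.313  0.128]
yel [193 186  22  22 311] [204. 197.] [ 0.493  0.146 -0.004] [0.579 0.216 0.074] [0.533 0.181 0.014]
yel [280 215   9   8  54] [284. 219.] [ 0.442 -0.111  0.032] [ 0.466 -0.084  0.044] [ 0.453 -0.097  0.037]
grn [216 167  21  24 305] [225. 178.] [0.553 0.067 0.003] [0.645 0.138 0.18 ] [0.582 0.1   0.136]
{'time_s': 0.1, 'q': array([ 5.91697126e+01,  2.18384462e+01,  7.43796365e+01,  2.44452538e-04,
        8.38567012e+01, -1.23363382e+01]), 'qvel': array([-0.01841015, -0.03201507, -0.08734924,  0.04816001, -0.04703392,
       -0.02728207]), 'joint_efforts': array([ 3.75343719e-03, -4.49220157e+01, -2.31654936e+01, -2.05649885e-04,
        3.76460346e-03, -3.97608278e-05]), 'position': array([0.17433445, 0.52136941, 0.23076573]), 'tool_rot': array([[-9.48356918e-01,  3.17204513e-01, -6.72566347e-04],
       [ 3.17205100e-01,  9.48356301e-01, -1.11860861e-03],
       [ 2.83004833e-04, -1.27418169e-03, -9.99999148e-01]]), 'ft_force': array([-0.31444556, -0.10460266, -0.65631767]), 'wrist_torque': array([-0.04127068, -0.00779131, -0.05357154]), 'gripper_force': 0.0, 'grip_width': 0.08589668524216694}
```

View pics/both.png

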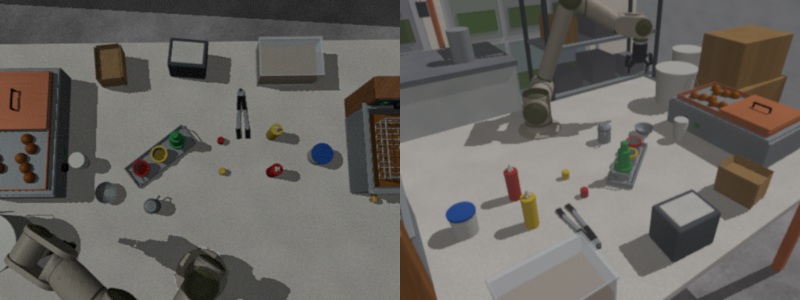

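The left half is the top view. Full-frame pixels: red well (180,215), yellow well (204,197), green bottle (225,178), red bottle (351,217), red cap (282,179). First stop is beside the red well, for a wrist picture.

>>> {"fn": "drive_tool", "kwargs": {
  "series": [
    [[-0.31,-0.214,-0.05],0,0.0854],
    [[-0.31,-0.214,-0.05],0,0.0854],
    [[-0.31,-0.214,-0.05],0,0.0854],
    [[-0.31,-0.214,-0.05],0,0.0854],
    [[-0.31,-0.214,-0.05],0,0.0854],
    [[-0.31,-0.214,-0.05],0,0.0854],
    [[-0.31,-0.214,-0.05],0,0.0854],
    [[-0.31,-0.214,-0.05],0,0.0854],
    [[-0.31,-0.214,-0.05],0,0.0854],
    [[-0.31,-0.214,-0.05],0,0.0854],
    [[-0.31,-0.214,-0.05],0,0.0854]
  ]
}}

```text
time_s: 1.2
position: [0.3999, 0.2209, 0.2811]
tool_rot: [[-0.949, 0.316, -0.001], [0.316, 0.949, -0.0], [0.001, -0.0, -1.0]]
ft_force: [-0.4, 0.8, -0.2]
grip_width: 0.0853
gripper_force: 0.0
```

```bash
cat >> h.py <<'E'
def wrays(d,uv):  # wrist fisheye: world origin + ray directions
    K=d['camera_matrix'];R=cv2.Rodrigues(np.array(d['rvec']))[0];t=np.array(d['tvec']).ravel()
    uv=np.asarray(uv,float).reshape(-1,2)
    x=(uv[:,0]-K[0,2])/K[0,0];y=(uv[:,1]-K[1,2])/K[1,1];r=np.hypot(x,y)+1e-12
    D=np.stack([x/r*np.sin(r),y/r*np.sin(r),np.cos(r)],-1)
    return -R.T@t,D@R
def plane(d,uv,z):
    o,D=wrays(d,uv);return (o+D*((z-o[2])/D[:,2:]))
def wcloud(d):
    v,u=np.mgrid[:384,:512];o,D=wrays(d,np.stack([u,v],-1))
    R=cv2.Rodrigues(np.array(d['rvec']))[0]
    return (o+D*(d['depth'].ravel()/(D@R[2]))[:,None]).reshape(384,512,3)
def comps(d,P,red=True,amin=30):
    H,S,V=cv2.split(cv2.cvtColor(d['img'],cv2.COLOR_RGB2HSV))
    m=((H<8)|(H>172))&(S>130)&(V>50)
    c,l,s,ce=cv2.connectedComponentsWithStats(m.astype(np.uint8))
    for i in range(1,c):
        if s[i,4]>amin:
            q=P[(l==i)&(d['depth']>0)];print(i,s[i],ce[i].round(1),q.min(0).round(3),q.max(0).round(3),np.median(q,0).round(3))
    return l
E
python3 - <<'E'
from h import *
d=get('wrist','w1.png');comps(d,wcloud(d))
R=cv2.Rodrigues(np.array(d['rvec']))[0];print(-R.T@np.array(d['tvec']).ravel(),R[2],d['camera_matrix'])
o=env.observe();print(o['position'],o['tool_rot'].round(3),o['q'].round(1))
E
```

```text
1 [ 274  165   57   56 1682] [300.3 188.6] [0.429 0.22  0.005] [0.53  0.307 0.068] [0.469 0.261 0.064]
2 [  0 246  36  52 964] [ 15.  267.5] [ 0.423 -0.319  0.002] [ 0.47  -0.291  0.131] [ 0.445 -0.297  0.064]
[0.3204179  0.24739226 0.42511864] [ 0.30973947 -0.10302604 -0.9452233 ] [[297.31863964   0.         257.38934837]
 [  0.         297.31863964 187.48358277]
 [  0.           0.           1.        ]]
[0.39982005 0.22107485 0.28112864] [[-0.949  0.316 -0.001]
 [ 0.316  0.949  0.   ]
 [ 0.001 -0.    -1.   ]] [ 14.   10.3  82.5   0.   87.3 -57.6]
```

View pics/w1.png

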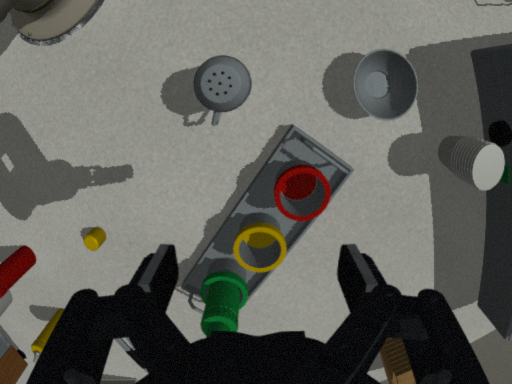

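The wrist view shows the red well ring at about (302,193), the yellow ring at (260,247) and the green bottle at (222,310). The shaker is at (222,82). Next I'll fit a circle to the red rim.

```bash
python3 - <<'E'
from h import *
d=get('wrist');P=wcloud(d);l=comps(d,P)
q=P[(l==1)&(P[...,2]>.055)];print(np.percentile(q[:,2],[5,50,95]))
m=(l==1).astype(np.uint8)
c=cv2.findContours(m,cv2.RETR_EXTERNAL,cv2.CHAIN_APPROX_NONE)[0][0].reshape(-1,2)
for z in(.06,.064,.068):
    X=plane(d,c,z)[:,:2]
    A=np.c_[2*X,np.ones(len(X))];s=np.linalg.lstsq(A,(X**2).sum(1),rcond=None)[0]
    r=np.sqrt(s[2]+s[0]**2+s[1]**2);print(z,s[:2],2*r,np.abs(np.hypot(*(X-s[:2]).T)-r).max())
# to bottle hover
o=env.observe();T=o['tool_rot'];print(T.T@(np.array([.455,-.315,.27])-o['position']))
E
```

```text
1 [ 274  165   57   56 1682] [300.2 188.6] [0.429 0.219 0.004] [0.53  0.306 0.068] [0.469 0.261 0.064]
2 [  0 246  36  52 962] [ 15.  267.3] [ 0.422 -0.321  0.002] [ 0.47  -0.292  0.132] [ 0.445 -0.297  0.065]
[0.06098276 0.06578918 0.06720993]
0.06 [0.46680265 0.2608337 ] 0.0760643599607598 0.0023908512170567747
0.064 [0.46519811 0.26068769] 0.07523115765316875 0.0023646620431556215
0.068 [0.46359357 0.26054169] 0.07439795534559215 0.002338472869247467
[-0.22149458 -0.4912977   0.01117252]
```

>>> {"fn": "drive_tool", "kwargs": {
  "series": [
    [[-0.16,-0.484,0.01],0,0.0854],
    [[-0.16,-0.484,0.01],0,0.0854],
    [[-0.16,-0.484,0.01],0,0.0854],
    [[-0.16,-0.484,0.01],0,0.0854],
    [[-0.16,-0.484,0.01],0,0.0854],
    [[-0.16,-0.484,0.01],0,0.0854],
    [[-0.16,-0.484,0.01],0,0.0854],
    [[-0.16,-0.484,0.01],0,0.0854],
    [[-0.16,-0.484,0.01],0,0.0854],
    [[-0.16,-0.484,0.01],0,0.0854],
    [[-0.16,-0.484,0.01],0,0.0854],
    [[-0.16,-0.484,0.01],0,0.0854],
    [[-0.16,-0.484,0.01],0,0.0854],
    [[-0.16,-0.484,0.01],0,0.0854]
  ]
}}

```text
time_s: 2.7
position: [0.3991, -0.2878, 0.2717]
tool_rot: [[-0.949, 0.315, 0.0], [0.315, 0.949, -0.0], [-0.0, 0.0, -1.0]]
ft_force: [0.6, 0.5, 1.0]
grip_width: 0.0854
gripper_force: 0.0
```

```bash
python3 - <<'E'
from h import *
d=get('wrist','w2.png');P=wcloud(d);l=comps(d,P)
for i in range(1,l.max()+1):
    q=P[(l==i)&(P[...,2]>.124)]
    if len(q)>30:
        X=q[:,:2].astype(np.float32);print(i,len(q),np.percentile(q[:,2],[5,50,95]),cv2.minEnclosingCircle(X),X.mean(0))
o=env.observe();print(o['position'],o['tool_rot'].round(4))
E
```

```text
2 [ 221  171   47   73 1831] [247.7 210. ] [ 0.422 -0.343  0.006] [ 0.472 -0.294  0.141] [ 0.437 -0.308  0.131]
9 [403 218  17  22 224] [411.2 230.5] [ 0.577 -0.109  0.013] [ 0.606 -0.079  0.039] [ 0.59  -0.094  0.037]
2 1218 [0.12863506 0.13125489 0.1324534 ] ((0.3937486410140991, -0.2966749668121338), 0.08236506581306458) [ 0.44311452 -0.31684256]
[ 0.39908815 -0.28791328  0.27172462] [[-9.490e-01  3.152e-01  4.000e-04]
 [ 3.152e-01  9.490e-01 -2.000e-04]
 [-5.000e-04 -1.000e-04 -1.000e+00]]
```

View pics/w2.png

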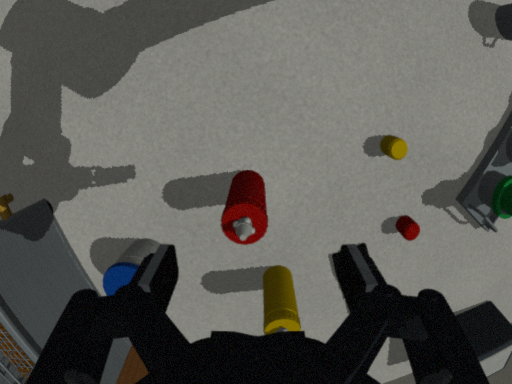

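The red bottle's collar is at about (244,222) px, the yellow bottle at (282,325) and the red cap at (408,228). In metres that puts the bottle at (0.447, −0.3185) and the cap at about (0.591, −0.094). Descending onto the bottle now.

>>> {"fn": "drive_tool", "kwargs": {
  "series": [
    [[-0.055,-0.014,0],0,0.0854],
    [[-0.055,-0.014,0],0,0.0854],
    [[-0.055,-0.014,0],0,0.0854],
    [[-0.055,-0.014,0.04],0,0.0854],
    [[-0.055,-0.014,0.08],0,0.0854],
    [[-0.055,-0.014,0.11],0,0.0854],
    [[-0.055,-0.014,0.14],0,0.0854],
    [[-0.055,-0.014,0.16],0,0.0854],
    [[-0.055,-0.014,0.175],0,0.0854],
    [[-0.055,-0.014,0.18],0,0.0854],
    [[-0.055,-0.014,0.18],0,0.0854]
  ]
}}

```text
time_s: 3.85
position: [0.4462, -0.3196, 0.0917]
tool_rot: [[-0.948, 0.317, -0.0], [0.317, 0.948, 0.0], [0.0, 0.0, -1.0]]
ft_force: [0.1, 0.3, 0.0]
grip_width: 0.0854
gripper_force: 0.0
```

>>> {"fn": "drive_tool", "kwargs": {
  "series": [
    [[0,0,0],0,0.06],
    [[0,0,0],0,0.054],
    [[0,0,0],0,0.05],
    [[0,0,0],0,0.046],
    [[0,0,0],0,0.042],
    [[0,0,0],0,0.04],
    [[0,0,0],0,0.04],
    [[0,0,0],0,0.04],
    [[0,0,0],0,0.04],
    [[0,0,0],0,0.04]
  ],
  "newtons": 50
}}

```text
time_s: 4.85
position: [0.4468, -0.3201, 0.0923]
tool_rot: [[-0.948, 0.317, 0.001], [0.317, 0.948, -0.001], [-0.001, -0.0, -1.0]]
ft_force: [-0.2, 2.0, 6.1]
grip_width: 0.049
gripper_force: 51.1
```

>>> {"fn": "drive_tool", "kwargs": {
  "series": [
    [[0,0,-0.01],0,0.04],
    [[0,0,-0.03],0,0.04],
    [[0,0,-0.06],0,0.04],
    [[0,0,-0.09],0,0.04],
    [[0,0,-0.12],0,0.04],
    [[0,0,-0.14],0,0.04],
    [[0,0,-0.14],0,0.04],
    [[0,0,-0.14],0,0.04]
  ]
}}

```text
time_s: 5.65
position: [0.4462, -0.3199, 0.2308]
tool_rot: [[-0.948, 0.317, -0.001], [0.317, 0.948, 0.001], [0.001, 0.0, -1.0]]
ft_force: [-0.4, 0.6, -2.1]
grip_width: 0.0492
gripper_force: 52.1
```

```bash
python3 - <<'E'
from h import *
d=get('wrist');comps(d,wcloud(d))
s=get('scene');P=cloud(s);comps(s,P,amin=60)
cv2.imwrite('pics/s2.png',s['img'][100:330,60:300,::-1])
o=env.observe();T=o['tool_rot'];print(o['position'],T.T@(np.array([.4645,.2606,.232])-o['position']),o['ft_force'])
E
```

```text
1 [  203   164   109   162 10873] [258.  244.6] [ 0.421 -0.345  0.144] [ 0.471 -0.295  0.29 ] [ 0.43  -0.313  0.267]
2 [421 193  27  26 456] [434.9 205.6] [ 0.577 -0.11   0.002] [ 0.605 -0.08   0.04 ] [ 0.586 -0.098  0.035]
2 [124 174  24  46 685] [136.2 197.2] [ 0.434 -0.346  0.142] [ 0.475 -0.301  0.271] [ 0.469 -0.327  0.215]
4 [232 240   8  12  80] [235.8 245.3] [ 0.588 -0.109  0.005] [ 0.613 -0.085  0.038] [ 0.605 -0.099  0.029]
[ 0.44602841 -0.31977008  0.22985775] [ 0.16664066  0.55624201 -0.00096557] [-0.80084009  0.43443329 -2.03152339]
```

View pics/s2.png

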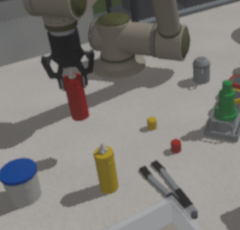

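The bottle is held upright at (76,92) in the crop and is centred on the TCP. Carrying it to the red well.

>>> {"fn": "drive_tool", "kwargs": {
  "series": [
    [[0.006,0.02,0],0,0.04],
    [[0.015,0.05,0],0,0.04],
    [[0.027,0.09,0],0,0.04],
    [[0.04,0.134,0],0,0.04],
    [[0.053,0.178,0],0,0.04],
    [[0.067,0.222,0],0,0.04],
    [[0.08,0.266,0],0,0.04],
    [[0.093,0.31,0],0,0.04],
    [[0.106,0.354,0],0,0.04],
    [[0.119,0.398,0],0,0.04],
    [[0.132,0.44,0],0,0.04],
    [[0.145,0.48,0],0,0.04],
    [[0.154,0.515,0],0,0.04],
    [[0.162,0.54,0],0,0.04],
    [[0.166,0.552,0],0,0.04],
    [[0.166,0.555,0],0,0.04],
    [[0.166,0.555,0],0,0.04],
    [[0.166,0.555,0],0,0.04]
  ]
}}

```text
time_s: 7.55
position: [0.4653, 0.2577, 0.2311]
tool_rot: [[-0.948, 0.318, -0.0], [0.318, 0.948, -0.0], [0.0, -0.001, -1.0]]
ft_force: [-0.3, -0.2, -3.2]
grip_width: 0.0488
gripper_force: 52.3
```

```bash
python3 - <<'E'
from h import *
d=get('wrist','w3.png');comps(d,wcloud(d))
s=get('scene','s3.png')
cv2.imwrite('pics/c3.png',np.hstack([d['img'][:,:,::-1],cv2.resize(s['img'][100:260,230:330,::-1],(240,384))]))
o=env.observe();T=o['tool_rot'];print(o['position'],T.T@(np.array([.4645,.2606,.1])-o['position']),T.round(4),o['ft_force'])
E
```

```text
1 [  203   132   110   194 12936] [258.4 230.5] [0.429 0.166 0.005] [0.553 0.298 0.276] [0.45  0.264 0.259]
2 [ 80 281  22  24 356] [ 90.5 292.4] [ 0.577 -0.104  0.002] [ 0.606 -0.076  0.039] [ 0.588 -0.083  0.03 ]
[0.46528068 0.25780303 0.23135613] [0.00163161 0.00243046 0.13135561] [[-9.479e-01  3.186e-01 -1.000e-04]
 [ 3.186e-01  9.479e-01 -2.000e-04]
 [-0.000e+00 -2.000e-04 -1.000e+00]] [ 0.31022528  0.45368518 -2.8665795 ]
```

View pics/c3.png

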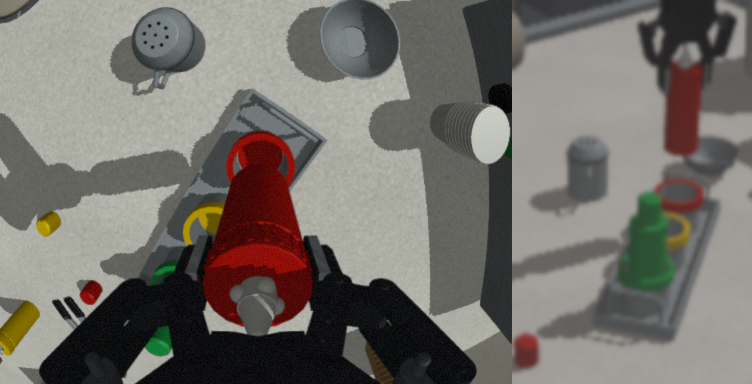

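The bottle hangs over the red well, whose ring is at (260,165) px. Correcting 2–3 mm, then lowering to just above the floor.

>>> {"fn": "drive_tool", "kwargs": {
  "series": [
    [[0.002,0.002,0],0,0.04],
    [[0.002,0.002,0.02],0,0.04],
    [[0.002,0.002,0.045],0,0.04],
    [[0.002,0.002,0.06],0,0.04],
    [[0.002,0.002,0.07],0,0.04],
    [[0.002,0.002,0.08],0,0.04],
    [[0.002,0.002,0.09],0,0.04],
    [[0.002,0.002,0.1],0,0.04],
    [[0.002,0.002,0.11],0,0.04],
    [[0.002,0.002,0.117],0,0.04],
    [[0.002,0.002,0.12],0,0.04],
    [[0.002,0.002,0.12],0,0.04]
  ]
}}

```text
time_s: 8.85
position: [0.4638, 0.2613, 0.111]
tool_rot: [[-0.948, 0.317, -0.001], [0.317, 0.948, -0.0], [0.0, -0.0, -1.0]]
ft_force: [-0.3, 0.1, -2.3]
grip_width: 0.0489
gripper_force: 52.3
```

>>> {"fn": "drive_tool", "kwargs": {
  "series": [
    [[0,0,0.002],0,0.04],
    [[0,0,0.004],0,0.04],
    [[0,0,0.006],0,0.04],
    [[0,0,0.007],0,0.04],
    [[0,0,0.008],0,0.04],
    [[0,0,0.008],0,0.04]
  ]
}}

```text
time_s: 9.45
position: [0.4638, 0.2613, 0.1032]
tool_rot: [[-0.948, 0.317, -0.0], [0.317, 0.948, -0.0], [0.0, -0.0, -1.0]]
ft_force: [-0.7, 1.1, -2.5]
grip_width: 0.0489
gripper_force: 52.3
```

>>> {"fn": "drive_tool", "kwargs": {
  "series": [
    [[0,0,0.001],0,0.04],
    [[0,0,0.002],0,0.04],
    [[0,0,0.002],0,0.04]
  ]
}}

```text
time_s: 9.75
position: [0.4638, 0.2613, 0.1012]
tool_rot: [[-0.948, 0.317, -0.0], [0.317, 0.948, -0.0], [0.0, -0.0, -1.0]]
ft_force: [-0.2, 0.2, -2.9]
grip_width: 0.0492
gripper_force: 52.3
```

>>> {"fn": "drive_tool", "kwargs": {
  "series": [
    [[0,0,0.001],0,0.04],
    [[0,0,0.001],0,0.04]
  ]
}}

```text
time_s: 9.95
position: [0.4639, 0.2614, 0.1004]
tool_rot: [[-0.948, 0.317, 0.0], [0.317, 0.948, 0.0], [-0.0, 0.0, -1.0]]
ft_force: [0.6, 1.1, -1.7]
grip_width: 0.0487
gripper_force: 52.4
```

>>> {"fn": "drive_tool", "kwargs": {
  "series": [
    [[0,0,0.001],0,0.04],
    [[0,0,0.001],0,0.04]
  ]
}}

```text
time_s: 10.15
position: [0.4641, 0.2614, 0.1003]
tool_rot: [[-0.948, 0.317, 0.001], [0.317, 0.948, 0.0], [-0.001, 0.001, -1.0]]
ft_force: [-1.3, -0.7, 8.2]
grip_width: 0.0491
gripper_force: 53.0
```

>>> {"fn": "drive_tool", "kwargs": {
  "series": [
    [[0,0,0.001],0,0.04],
    [[0,0,0.001],0,0.04]
  ]
}}

```text
time_s: 10.35
position: [0.4643, 0.2614, 0.1002]
tool_rot: [[-0.948, 0.317, 0.002], [0.317, 0.948, 0.0], [-0.002, 0.001, -1.0]]
ft_force: [-3.4, -1.5, 15.8]
grip_width: 0.0487
gripper_force: 53.8
```

Floor contact at TCP z of about 0.1003. Easing off, releasing, and rising.

>>> {"fn": "drive_tool", "kwargs": {
  "series": [
    [[0,0,-0.002],0,0.04],
    [[0,0,-0.002],0,0.0854],
    [[0,0,-0.002],0,0.0854],
    [[0,0,-0.002],0,0.0854],
    [[0,0,-0.002],0,0.0854],
    [[0,0,-0.002],0,0.0854],
    [[0,0,-0.002],0,0.0854],
    [[0,0,-0.01],0,0.0854],
    [[0,0,-0.03],0,0.0854],
    [[0,0,-0.06],0,0.0854],
    [[0,0,-0.1],0,0.0854],
    [[0,0,-0.14],0,0.0854],
    [[0.05,0,-0.16],0,0.0854],
    [[0.05,0,-0.16],0,0.0854],
    [[0.05,0,-0.16],0,0.0854],
    [[0.05,0,-0.16],0,0.0854]
  ]
}}

```text
time_s: 11.95
position: [0.4167, 0.277, 0.2579]
tool_rot: [[-0.948, 0.317, -0.001], [0.317, 0.948, -0.0], [0.0, -0.001, -1.0]]
ft_force: [-0.5, 0.6, -0.6]
grip_width: 0.0849
gripper_force: 0.0
```

```bash
python3 - <<'E'
from h import *
d=get('wrist','w4.png');P=wcloud(d);l=comps(d,P)
k=np.argmax(np.bincount(l[l>0]));q=P[(l==k)&(P[...,2]>.13)&(P[...,2]<.15)]
print(np.percentile(q[:,2],[5,50,95]),q.min(0),q.max(0),(q.min(0)+q.max(0))/2)
o=env.observe();T=o['tool_rot'];print(o['position'],T.round(4),T.T@(np.array([.591,-.094,.26])-o['position']),o['ft_force'])
E
```

```text
1 [ 228  171   61   80 3199] [258.6 206.5] [0.429 0.208 0.005] [0.547 0.298 0.147] [0.45  0.268 0.122]
[0.13421827 0.13920655 0.14032446] [0.43964497 0.23746698 0.13006955] [0.48952566 0.28794963 0.14670972] [0.46458532 0.26270831 0.13838964]
[0.41686454 0.27687373 0.2575979 ] [[-9.482e-01  3.176e-01 -1.200e-03]
 [ 3.176e-01  9.482e-01 -6.000e-04]
 [ 9.000e-04 -1.000e-03 -1.000e+00]] [-0.28291301 -0.29636266 -0.00237673] [ 0.38779486  0.65171839 -0.12924623]
```

View pics/w4.png

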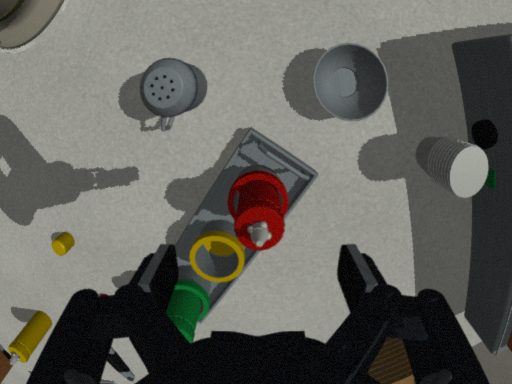

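The red bottle stands in its well, collar at (260,228) px. Its measured centre (0.4645, 0.262) agrees with the release pose. Heading for the cap.

>>> {"fn": "drive_tool", "kwargs": {
  "series": [
    [[-0.23,-0.3,0],0,0.055],
    [[-0.23,-0.3,0],0,0.055],
    [[-0.23,-0.3,0],0,0.055],
    [[-0.23,-0.3,0],0,0.055],
    [[-0.23,-0.3,0],0,0.055],
    [[-0.23,-0.3,0],0,0.055],
    [[-0.23,-0.3,0],0,0.055],
    [[-0.23,-0.3,0],0,0.055],
    [[-0.23,-0.3,0.05],0,0.055],
    [[-0.23,-0.3,0.08],0,0.055],
    [[-0.23,-0.3,0.08],0,0.055],
    [[-0.23,-0.3,0.08],0,0.055]
  ]
}}

```text
time_s: 13.2
position: [0.5399, -0.0808, 0.1787]
tool_rot: [[-0.948, 0.318, -0.0], [0.318, 0.948, 0.0], [0.0, -0.0, -1.0]]
ft_force: [-0.2, -0.7, 0.4]
grip_width: 0.0549
gripper_force: 0.0
```

```bash
python3 - <<'E'
from h import *
d=get('wrist','w5.png');P=wcloud(d);l=comps(d,P,amin=100)
k=np.argmax(np.bincount(l[l>0]));q=P[(l==k)&(P[...,2]>.033)&(P[...,2]<.045)]
print(np.percentile(q[:,2],[5,50,95]),q.min(0),q.max(0),q.mean(0))
o=env.observe();T=o['tool_rot'];c=q.mean(0);print(o['position'],T.round(4),T.T@(np.array([c[0],c[1],.006])-o['position']))
E
```

```text
1 [501   5  11  55 281] [505.5  28.5] [0.424 0.222 0.022] [0.491 0.305 0.068] [0.454 0.232 0.066]
8 [249 199  28  35 777] [262.9 216.8] [ 0.577 -0.107  0.002] [ 0.607 -0.077  0.039] [ 0.588 -0.091  0.037]
[0.03473453 0.03719582 0.0382891 ] [ 0.57794347 -0.10745621  0.03313381] [ 0.60709084 -0.07753234  0.03924037] [ 0.59153561 -0.09214484  0.03696964]
[ 0.54025927 -0.08075393  0.17962312] [[-9.483e-01  3.174e-01  1.800e-03]
 [ 3.174e-01  9.483e-01 -7.000e-04]
 [-2.000e-03 -1.000e-04 -1.000e+00]] [-0.05190135  0.00549115  0.17372421]
```

View pics/w5.png

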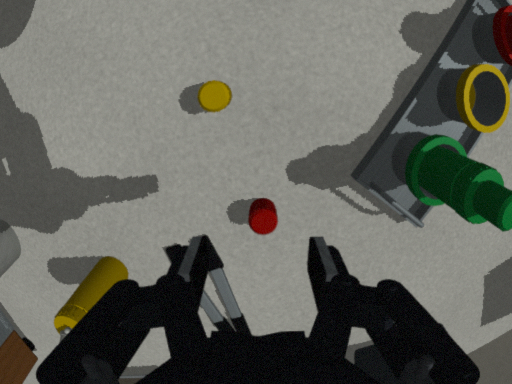

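The cap is at (263,216) px. The tongs' tips, at about (215,275), partly hide behind the left finger, and the rack's loop is at (395,205). I'll check those clearances before going down.

```bash
python3 - <<'E'
from h import *
d=get('wrist')
o=env.observe();T=o['tool_rot'];c=np.array([.592,-.092,0])
for uv,z in [((218,268),.01),((206,300),.01),((240,330),.01),((370,183),.06),((420,222),.06),((357,178),.022)]:
    p=plane(d,[uv],z)[0];print(uv,p.round(3),(T.T@(p-c)).round(3))
E
```

```text
(218, 268) [ 0.651 -0.171  0.01 ] [-0.081 -0.056 -0.01 ]
(206, 300) [ 0.697 -0.208  0.01 ] [-0.137 -0.077 -0.01 ]
(240, 330) [ 0.768 -0.184  0.01 ] [-0.196 -0.032 -0.009]
(370, 183) [0.578 0.023 0.06 ] [ 0.049  0.105 -0.06 ]
(420, 222) [0.643 0.074 0.06 ] [ 0.004  0.173 -0.06 ]
(357, 178) [0.585 0.02  0.022] [ 0.043  0.104 -0.022]
```

>>> {"fn": "drive_tool", "kwargs": {
  "series": [
    [[-0.0525,0.0055,0],0,0.06],
    [[-0.0525,0.0055,0.02],0,0.06],
    [[-0.0525,0.0055,0.06],0,0.06],
    [[-0.0525,0.0055,0.1],0,0.06],
    [[-0.0525,0.0055,0.13],0,0.06],
    [[-0.0525,0.0055,0.155],0,0.06],
    [[-0.0525,0.0055,0.17],0,0.06],
    [[-0.0525,0.0055,0.1755],0,0.06],
    [[-0.0525,0.0055,0.1755],0,0.06],
    [[-0.0525,0.0055,0.1755],0,0.06]
  ]
}}

```text
time_s: 14.3
position: [0.5918, -0.0919, 0.0043]
tool_rot: [[-0.948, 0.317, 0.002], [0.317, 0.948, -0.001], [-0.003, -0.0, -1.0]]
ft_force: [0.6, -0.1, 0.1]
grip_width: 0.0597
gripper_force: 0.0
```

>>> {"fn": "drive_tool", "kwargs": {
  "series": [
    [[0,0,0],0,0.04],
    [[0,0,0],0,0.035],
    [[0,0,0],0,0.031],
    [[0,0,0],0,0.028],
    [[0,0,0],0,0.024],
    [[0,0,0],0,0.02],
    [[0,0,0],0,0.02],
    [[0,0,0],0,0.02],
    [[0,0,0],0,0.02]
  ],
  "newtons": 80
}}

```text
time_s: 15.2
position: [0.5913, -0.0918, 0.0037]
tool_rot: [[-0.948, 0.317, 0.001], [0.317, 0.948, -0.0], [-0.001, -0.0, -1.0]]
ft_force: [-1.6, 0.8, 6.4]
grip_width: 0.0294
gripper_force: 79.0
```

>>> {"fn": "drive_tool", "kwargs": {
  "series": [
    [[0,0,-0.01],0,0.02],
    [[0,0,-0.04],0,0.02],
    [[0,0,-0.09],0,0.02],
    [[0,0,-0.14],0,0.02],
    [[0,0,-0.19],0,0.02],
    [[0,0,-0.22],0,0.02],
    [[0,0,-0.22],0,0.02],
    [[0,0,-0.22],0,0.02]
  ]
}}

```text
time_s: 16.0
position: [0.5907, -0.0916, 0.2232]
tool_rot: [[-0.948, 0.317, 0.001], [0.317, 0.948, -0.0], [-0.001, -0.0, -1.0]]
ft_force: [0.4, -0.1, -0.4]
grip_width: 0.0296
gripper_force: 78.9
```

```bash
python3 - <<'E'
from h import *
d=get('wrist','w6.png');comps(d,wcloud(d),amin=100)
o=env.observe();T=o['tool_rot'];print(o['position'],T.T@(np.array([.4643,.2617,.215])-o['position']),o['ft_force'])
E
```

```text
1 [473   0  39  28 296] [489.9  16.5] [0.465 0.222 0.035] [0.503 0.289 0.095] [0.491 0.245 0.066]
23 [ 226  224   64   82 4145] [257.5 266.3] [ 0.576 -0.108  0.221] [ 0.606 -0.077  0.259] [ 0.585 -0.09   0.256]
[ 0.59037986 -0.09150274  0.22204175] [0.23159815 0.29496529 0.00746076] [-0.76951816 -0.02958562  0.14520579]
```

View pics/w6.png

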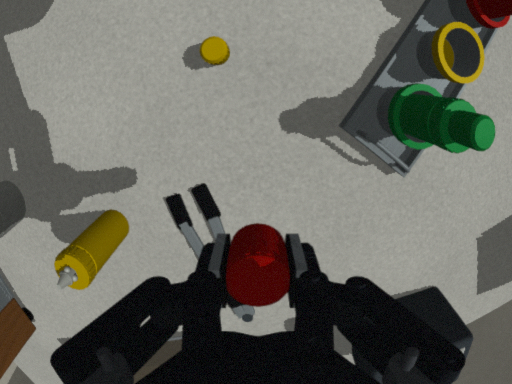

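The cap is held level in the fingers at (257,266) px, with its mouth about 4 mm below the TCP. Moving above the nozzle.

>>> {"fn": "drive_tool", "kwargs": {
  "series": [
    [[0.02,0.025,0],0,0.02],
    [[0.05,0.064,0],0,0.02],
    [[0.077,0.098,0],0,0.02],
    [[0.104,0.132,0],0,0.02],
    [[0.131,0.167,0],0,0.02],
    [[0.158,0.201,0],0,0.02],
    [[0.185,0.236,0],0,0.02],
    [[0.21,0.267,0],0,0.02],
    [[0.225,0.286,0],0,0.02],
    [[0.2315,0.295,0],0,0.02],
    [[0.2315,0.295,0],0,0.02],
    [[0.2315,0.295,0],0,0.02],
    [[0.2315,0.295,0],0,0.02]
  ]
}}

```text
time_s: 17.35
position: [0.4655, 0.2603, 0.2225]
tool_rot: [[-0.948, 0.319, -0.0], [0.319, 0.948, -0.0], [0.0, -0.001, -1.0]]
ft_force: [0.1, -1.0, -0.3]
grip_width: 0.0297
gripper_force: 78.9
```

```bash
python3 - <<'E'
from h import *
d=get('wrist','w7.png');s=get('scene','s7.png')
cv2.imwrite('pics/c7.png',np.hstack([d['img'][:,:,::-1],cv2.resize(s['img'][100:260,230:330,::-1],(240,384))]))
o=env.observe();T=o['tool_rot'];print(o['position'],T.T@(np.array([.4643,.2619,.1422])-o['position']),T.round(4),o['ft_force'])
E
```

```text
[0.46543555 0.26052656 0.22271943] [0.00150912 0.00095865 0.0805193 ] [[-9.479e-01  3.187e-01 -1.000e-04]
 [ 3.187e-01  9.479e-01 -2.000e-04]
 [ 1.000e-04 -2.000e-04 -1.000e+00]] [ 0.09349078 -0.0172492   1.3205764 ]
```

View pics/c7.png

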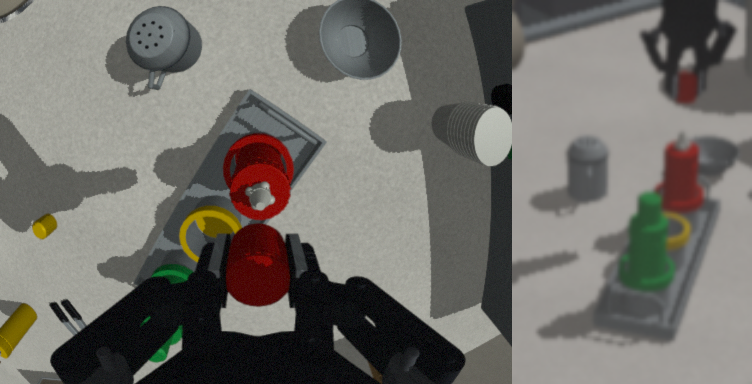

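The red bottle's nozzle is at (260,195) px with the cap above it; the scene crop shows both aligned. Correcting (1.5, 1) mm and lowering over the nozzle.

>>> {"fn": "drive_tool", "kwargs": {
  "series": [
    [[0.0015,0.001,0],0,0.02],
    [[0.0015,0.001,0],0,0.02],
    [[0.0015,0.001,0.015],0,0.02],
    [[0.0015,0.001,0.03],0,0.02],
    [[0.0015,0.001,0.04],0,0.02],
    [[0.0015,0.001,0.047],0,0.02],
    [[0.0015,0.001,0.054],0,0.02],
    [[0.0015,0.001,0.06],0,0.02],
    [[0.0015,0.001,0.064],0,0.02],
    [[0.0015,0.001,0.066],0,0.02],
    [[0.0015,0.001,0.066],0,0.02]
  ]
}}

```text
time_s: 18.55
position: [0.4638, 0.2629, 0.1568]
tool_rot: [[-0.948, 0.317, -0.0], [0.317, 0.948, -0.0], [0.0, -0.0, -1.0]]
ft_force: [-0.4, -0.2, -0.8]
grip_width: 0.0298
gripper_force: 78.9
```

>>> {"fn": "drive_tool", "kwargs": {
  "series": [
    [[0,0,0.001],0,0.02],
    [[0,0,0.002],0,0.02],
    [[0,0,0.003],0,0.02],
    [[0,0,0.004],0,0.02],
    [[0,0,0.005],0,0.02],
    [[0,0,0.006],0,0.02],
    [[0,0,0.006],0,0.02]
  ],
  "newtons": 100
}}

```text
time_s: 19.25
position: [0.4638, 0.263, 0.1509]
tool_rot: [[-0.948, 0.317, 0.0], [0.317, 0.948, 0.0], [-0.0, 0.0, -1.0]]
ft_force: [-0.2, 0.3, 1.4]
grip_width: 0.0294
gripper_force: 100.0
```

>>> {"fn": "drive_tool", "kwargs": {
  "series": [
    [[-0.0008,-0.0009,0.001],0,0.02],
    [[-0.0008,-0.0009,0.002],0,0.02],
    [[-0.0008,-0.0009,0.003],0,0.02],
    [[-0.0008,-0.0009,0.003],0,0.02]
  ]
}}

```text
time_s: 19.65
position: [0.4645, 0.2619, 0.1481]
tool_rot: [[-0.948, 0.317, 0.001], [0.317, 0.948, 0.0], [-0.001, 0.001, -1.0]]
ft_force: [-0.1, 1.0, 1.8]
grip_width: 0.0293
gripper_force: 100.3
```

>>> {"fn": "drive_tool", "kwargs": {
  "series": [
    [[0,0,0.001],0,0.02],
    [[0,0,0.002],0,0.02],
    [[0,0,0.003],0,0.02],
    [[0,0,0.003],0,0.02]
  ]
}}

```text
time_s: 20.05
position: [0.4641, 0.2617, 0.1442]
tool_rot: [[-0.948, 0.317, -0.001], [0.317, 0.948, -0.0], [0.001, -0.001, -1.0]]
ft_force: [0.0, -0.2, -1.7]
grip_width: 0.0295
gripper_force: 99.9
```

>>> {"fn": "drive_tool", "kwargs": {
  "series": [
    [[0,0,0.001],0,0.02],
    [[0,0,0.002],0,0.02],
    [[0,0,0.002],0,0.02]
  ]
}}

```text
time_s: 20.35
position: [0.4643, 0.2618, 0.1427]
tool_rot: [[-0.948, 0.317, -0.0], [0.317, 0.948, -0.0], [0.0, -0.0, -1.0]]
ft_force: [0.1, 0.3, -1.5]
grip_width: 0.0292
gripper_force: 99.9
```

>>> {"fn": "drive_tool", "kwargs": {
  "series": [
    [[0,0,0.001],0,0.02],
    [[0,0,0.002],0,0.02],
    [[0,0,0.002],0,0.02]
  ]
}}

```text
time_s: 20.65
position: [0.465, 0.2622, 0.1418]
tool_rot: [[-0.948, 0.317, 0.002], [0.317, 0.948, 0.001], [-0.002, 0.002, -1.0]]
ft_force: [-0.6, 1.7, 4.3]
grip_width: 0.0291
gripper_force: 100.9
```

Collar contact at z of about 0.1418, as predicted. Pressing further.

>>> {"fn": "drive_tool", "kwargs": {
  "series": [
    [[0,0,0.001],0,0.02],
    [[0,0,0.002],0,0.02],
    [[0,0,0.002],0,0.02],
    [[0,0,0.002],0,0.02]
  ]
}}

```text
time_s: 21.05
position: [0.4654, 0.2624, 0.1417]
tool_rot: [[-0.948, 0.317, 0.005], [0.317, 0.948, 0.002], [-0.004, 0.003, -1.0]]
ft_force: [-4.4, 0.2, 19.9]
grip_width: 0.0298
gripper_force: 102.8
```

```bash
python3 - <<'E'
from h import *
d=get('wrist','w8.png');P=wcloud(d);l=comps(d,P,amin=100)
o=env.observe();print(o['position'],o['tool_rot'].round(4),o['ft_force'],o['grip_width'])
s=get('scene');P=cloud(s);comps(s,P,amin=60)
cv2.imwrite('pics/c8.png',cv2.resize(s['img'][110:220,230:340,::-1],(550,550)))
E
```

```text
1 [  209   149    94   157 10366] [257.1 222.6] [0.429 0.224 0.008] [0.49  0.298 0.177] [0.453 0.266 0.139]
[0.46532301 0.26238744 0.14170786] [[-0.9484  0.317   0.005 ]
 [ 0.3171  0.9484  0.0018]
 [-0.0041  0.0033 -1.    ]] [-3.56191587 -0.12499975 19.44608934] 0.02953652968534659
1 [293 153  16  35 390] [301.1 172.3] [0.466 0.221 0.049] [0.508 0.292 0.176] [0.487 0.249 0.103]
```

View pics/c8.png

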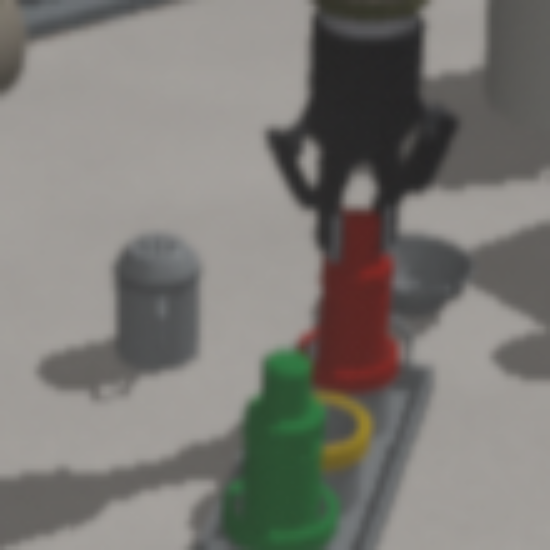

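The cap sits on the red collar, its top at z of about 0.176 (0.1745 expected, and this camera reads 2–3 mm high). It is steadily pressed with about 19 N. Handing in.

```bash
python3 -c "
from rig import env
print(env.close_job())"
```

```text
the job is handed in; nothing more can be done
None
```

The red bottle stands upright in the red-banded well with its cap home on the collar, and I handed the job in at about 21 s with the arm still pressing at about 19 N; the hand-in call gave no verdict.

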